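Find the hidden batten and seat the post foot over it

ROBOT

A 6-joint arm with a two-finger parallel gripper is mounted at the origin on the work surface. World frame = base frame: x ahead of the robot, y to its left, z up, the work surface at z = 0. Lengths are in m, angles in rad, forces in N, time in s.
With the tool pointing down it reaches from about 0.375 to 0.9 m from the base axis. Payload 3.1 kg.
Tool frame: the origin (TCP) lies midway between the tips of the shut fingers; the grasp point (between the pads) lies 19 mm behind it; z points along the fingers, y is the line along which they close (so a half turn about z gives the same grasp; the last joint's range is limited). The gripper opens to 87 mm and grips with 3 to 60 N. Pads are 19 mm wide; open, the fingers measure 117 mm over their backs; the gripper's body (75 mm by 190 mm) begins 51 mm behind the grasp point.
Start: joints at [-1.31, 0.527, 1.433, -0, 1.181, -0.178], TCP at [0.266, -0.565, 0.223] pointing down, gripper open.
Joint ranges: [-3.08, 3.08], [-0.75, 2.2], [0.22, 2.44], [-1.43, 4.57], [0, 2.65], [-2.85, 2.85]. Speed limits (rad/s): [2.79, 2.79, 3.14, 3.14, 3.14, 3.14].

INTERFACE

Orientations are given as a unit quaternion [x, y, z, w].
In Python, from rig import get_obs, cams, job gives the robot as it stands.
- The arm moves only by the tool servo_tool, never from a script. Its argument "moves" is text: rows parted by semicolons, each of 5 numbers parted by spaces: the shift along the tool's x, y, z in m, then the turn about the tool's z in degrees, then the finger opening in m, from 0 to 0.087. In form: dx dy dz spin claw; .... A call has 1 to 10 rows; each row is the pose to reach, as a shift and turn from the pose commanded when the call began, along the tool's axes at that moment; what a row does not reach only later rows make up. A row lasts 1/12 s, in which the tool goes at most 41.7 mm and 7.16 degrees, less where a joint would pass 70% of its speed; a pose out of reach is approached as far as the arm can. A call with a gripper value outside its range is refused whole. The fingers move at their own pace and stop on an object; "grip_force" is the grip in N (left out, the last holds). Time passes only in rows, so rows that repeat a pose let the fingers close. It gives the time, the measured TCP pose, the force, the opening and the grip force at its end, in the units of the state.
- get_obs(): the state, without advancing time (a new reading comes with each control period).
- cams.camera(name): name is "side" or "top" or "wrist"; returns the picture (480x640x3 uint8, blue, green, red); there is no depth.
- cams.camera_model(name): a dict with "fx", "fy", "cx", "cy" (pixels), "dist" ([k1, k2, p1, p2, k3] as OpenCV has them; the pictures are not rectified), "R" (3x3) and "t" (3): a world point X has camera coordinates R X + t. Camera axes: x right, y down, z forward; pixel columns grow to the right and rows downward; lengths in m; the calibration is good to about 2 mm. A picture is of the moment at which its call begins: read the wrist's pose just before it. camera_model takes no time and is no camera call; for the wrist camera it gives the pose at the moment of the call.
- job.hand_in(): hands the job in; it is judged then, once.
The state is a dict: "time": time; "q": joint angles; "joint_velocities": joint speeds; "joint_torque": joint torques, N m; "position": TCP position; "tool_rot": TCP orientation; "ft_force": force on the tool from outside, world axes, zero at the start; "moment": the same for the moment, N m; "grip_width": finger opening in m; "grip_force": force on a finger pad.
Only numpy, scipy, OpenCV 4.12 (cv2) and the standard library are available. Lean on these libraries where they do the work, as an engineer would, in place of code of your own. Each camera call takes 0.05 s, during which the arm holds its last target. There are 200 camera calls.

TASK

Pick up the steel post foot and feel along the thin white face of the hollow panel for the one hidden batten, where the sheet stops giving. Stand the foot squarely over the batten so that it stands level, lean on it with about 12 newtons to check that the sheet does not sag there, then let go and leave it standing. Never load the sheet with more than 25 newtons, and leave the bottle, tray and screwdriver alone.

Things in the scene. Friction and masses are not known exactly. Their poses are not given: they have to be found in the camera images.
- foot: Bright steel post foot (about 0.6 kg) standing on the counter: a round flange 54 mm across and 10 mm high (flat underside 44 mm across, with a chamfered edge) with an upright round post 30 mm across on it; 78 mm high in all. Origin: centre of its underside, z up along the post. Grasp the post.
- panel: Hollow wall panel lying face up, fixed on the counter: wood frame 180 x 400 mm, 28 mm high, y along its length, z up; origin: centre of its underside. Behind its white sheet one hidden batten 14 mm wide runs across it (along x, full width of the sheet), centred anywhere within 105 mm of the panel's middle along y. The rigid frame is not the batten.
- panel_face (a point): Centre of the top of the white sheet, 28 mm above the counter, axes as the panel. The sheet, 147 x 360 mm, flush with the frame, is springy: under the foot about 1 N per mm, at most 12 mm; it stiffens over the last 60 mm towards the batten, alike from both sides, and on it gives only 1 to 2 mm. The foot's centre must end within 50 mm of this point along x and 155 mm along y.
- detergent: White plastic bottle 72 mm across, 190 mm high, bystander. Origin: centre of its underside.
- screw_tray: Open grey plastic tray 90 x 120 x 30 mm, bystander. Origin: centre of its underside.
- driver: Screwdriver lying on the counter, bystander. Origin on its underside, x along it.
There are look-alikes about, which are no part of the job. There is more than one size of the foot; the one meant has the size given above.

How it is judged:
By the outcome, as a careful person would: the job done as asked, in the order asked, and still so for the second after the job is handed in, with the robot touching nothing.
It also fails if it takes over 72 s, if anything falls off the work surface, if the arm or the gripper's body presses on something with over 40 N, if the wrist force passes 120 N, or if a joint passes its speed limit or range.

## Working session

There is one attempt and no reset: what is moved stays moved. The work goes in short steps, Python scripts to look and compute and a tool call to move; the robot and the scene stay as the last step left them, time stands still between calls to the robot, and variables do not carry over. Pictures are saved under pics/ and viewed, at most 10 in all, crops included, and the job is handed in when it is done.

Besides the shell and the picture viewer there is one more tool, called after ">>>" as a command line: name --argument value ..., lists and objects as JSON in quotes. servo_tool: Moves the arm, as the interface text tells. Its arguments: {"type":"object","properties":{"moves":{"type":"string"},"grip_force":{"type":"number"}},"required":["moves"]}

```bash
mkdir -p pics; ls
cat > h.py <<'E'
import numpy as np, cv2
from rig import get_obs, cams, job
def ray(name,u,v,z):
    m=cams.camera_model(name);K=np.array([[m['fx'],0,m['cx']],[0,m['fy'],m['cy']],[0,0,1.]])
    p=cv2.undistortPoints(np.array([[[u,v]]],float),K,np.array(m['dist'],float))[0,0]
    R=np.array(m['R']);t=np.array(m['t']);C=-R.T@t;d=R.T@np.array([p[0],p[1],1])
    return C+d*(z-C[2])/d[2]
def proj(name,X):
    m=cams.camera_model(name);K=np.array([[m['fx'],0,m['cx']],[0,m['fy'],m['cy']],[0,0,1.]])
    return cv2.projectPoints(np.array([X],float),cv2.Rodrigues(np.array(m['R']))[0],np.array(m['t'],float),K,np.array(m['dist'],float))[0][0,0]
E
python3 - <<'E'
from h import *
o=get_obs();print(o)
for n in ['top','side']:
    cv2.imwrite(f'pics/{n}0.png',cams.camera(n))
    m=cams.camera_model(n);print(n,m['fx'],-np.array(m['R']).T@np.array(m['t']))
E
```

```text
pics
{'time': 0.0, 'q': array([-1.30951292e+00,  5.28486590e-01,  1.43393814e+00, -3.44713175e-06,
        1.18137197e+00, -1.78478195e-01]), 'joint_velocities': array([-3.27870179e-04, -1.39444949e-03, -3.29271727e-03, -5.55803778e-04,
       -6.74232392e-05,  4.75184667e-04]), 'joint_torque': array([-3.10365449e-04, -4.40039563e+01, -1.76591080e+01,  6.35489845e-02,
        5.82904718e-02, -1.60587906e-04]), 'position': array([ 0.26591923, -0.56478151,  0.22154769]), 'tool_rot': array([ 9.75922719e-01,  2.18113805e-01, -4.72061193e-05, -1.10101498e-03]), 'ft_force': array([-0.13304299, -0.25036405,  0.53036295]), 'moment': array([-0.03057956, -0.01053946,  0.00926011]), 'grip_force': 0.0, 'grip_width': 0.0871514154600508}
top 503.24904476012927 [ 0.40381567 -0.03367142  1.14413473]
side 468.22290889670836 [0.21609524 0.46146417 0.70467839]
```

View pics/top0.png

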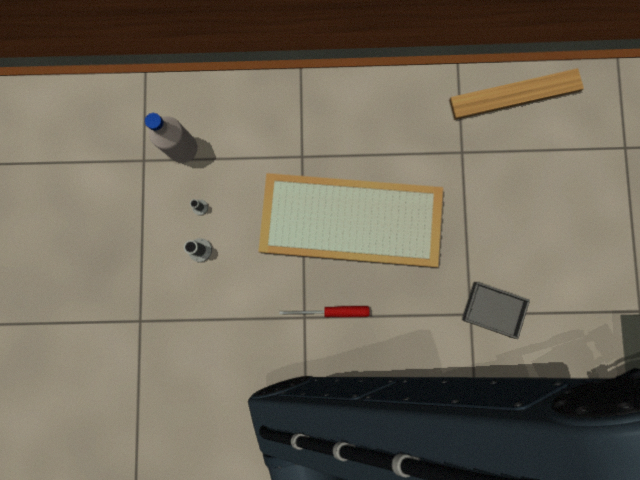

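View pics/side0.png

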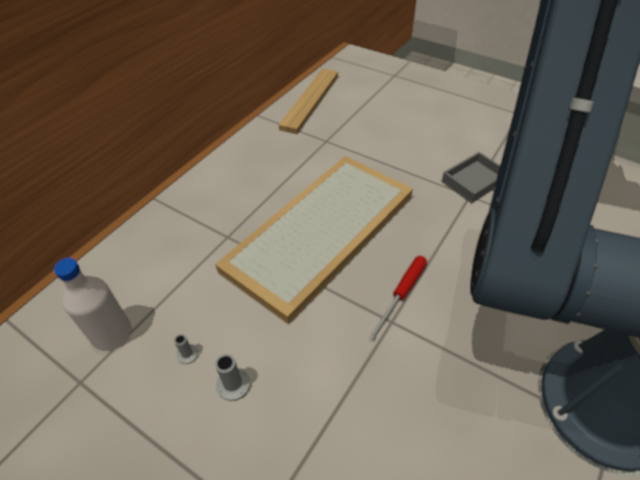

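Top view: panel corners are at about (267,173), (443,186), (439,267) and (261,252). The larger foot has its post top at (191,247) and flange at (201,250); the small look-alike is at (200,207). The side view shows the larger foot at (233,385) with its top at (227,362).

```bash
cat > m.py <<'E'
from h import *
from scipy.spatial.transform import Rotation as Ro
im=cv2.imread('pics/top0.png');hsv=cv2.cvtColor(im,cv2.COLOR_BGR2HSV)
wood=cv2.inRange(hsv,(10,90,120),(28,255,255));wood[:150]=0;wood[280:]=0;wood[:,:240]=0;wood[:,460:]=0
c=max(cv2.findContours(wood,cv2.RETR_EXTERNAL,2)[0],key=cv2.contourArea)
b=cv2.boxPoints(cv2.minAreaRect(c));print('box',b.round(1).tolist())
P=np.array([ray('top',*p,0.028) for p in b]);print(P.round(4),'cen',P.mean(0).round(4))
for i in range(4):
    d=P[(i+1)%4]-P[i];print(np.linalg.norm(d).round(4),np.degrees(np.arctan2(d[1],d[0])).round(2))
print('foot top',ray('top',191,247,.078),ray('side',227,361,.078))
print('flange',ray('top',201,250,.01),ray('side',233,384,.008))
print('small',ray('top',201,208,.0))
for n,(u,v) in dict(tray=(495,310),drv=(348,312),bot=(154,121)).items(): print(n,ray('top',u,v,.19 if n=='bot' else .01))
o=get_obs();print(Ro.from_quat(o['tool_rot']).as_matrix().round(3))
E
python3 m.py; python3 -c "
import cv2
a=cv2.imread('pics/top0.png')[180:280,150:250];b=cv2.imread('pics/side0.png')[320:420,170:270]
cv2.imwrite('pics/c1.png',cv2.resize(cv2.hconcat([a,b]),None,fx=4,fy=4))"
```

```text
box [[257.8999938964844, 251.8000030517578], [264.3999938964844, 172.0], [444.3999938964844, 186.6999969482422], [437.8999938964844, 266.6000061035156]]
[[ 0.5044  0.1471  0.028 ]
 [ 0.686   0.1313  0.028 ]
 [ 0.6414 -0.274   0.028 ]
 [ 0.4626 -0.2512  0.028 ]] cen [ 0.5736 -0.0617  0.028 ]
0.1823 -4.97
0.4077 -96.28
0.1803 172.73
0.4005 84.01
foot top [0.51356326 0.28202975 0.078     ] [0.51263084 0.27946911 0.078     ]
flange [0.51318116 0.27931233 0.01      ] [0.51217418 0.28440269 0.008     ]
small [0.61172992 0.28286293 0.        ]
tray [ 0.36477503 -0.37584565  0.01      ]
drv [ 0.36682139 -0.05081655  0.01      ]
bot [0.75313327 0.32428844 0.19      ]
[[ 0.905  0.426 -0.001]
 [ 0.426 -0.905  0.002]
 [ 0.    -0.002 -1.   ]]
```

View pics/c1.png

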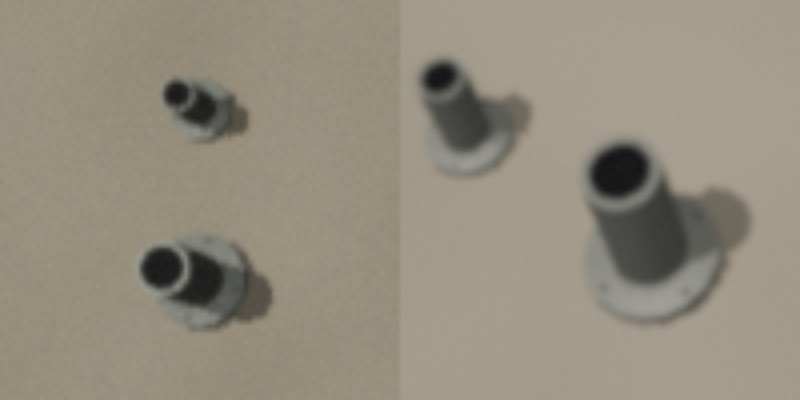

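Foot at about (0.513, 0.281). Panel centre at about (0.574, -0.062), yaw about -6°. I'm moving toward the foot and turning the tool to line up with the panel.

>>> servo_tool --moves "0.027 -0.03 0 4 0.087; 0.054 -0.06 0 8 0.087; 0.081 -0.09 0 12 0.087; 0.108 -0.12 0 16 0.087; 0.135 -0.15 0 20 0.087; 0.162 -0.18 0 24 0.087; 0.189 -0.21 0 28 0.087; 0.216 -0.24 0 31.2 0.087; 0.243 -0.27 0 31.2 0.087; 0.27 -0.3 0 31.2 0.087"

```text
time: 0.93
position: [0.3826, -0.1771, 0.2224]
tool_rot: [0.999, -0.053, -0.0, -0.0]
ft_force: [0.8, 0.9, -0.4]
grip_width: 0.087
grip_force: 0.0
```

>>> servo_tool --moves "0.008 -0.04 0 0 0.087; 0.016 -0.08 0 0 0.087; 0.024 -0.12 0 0 0.087; 0.032 -0.16 0 0 0.087; 0.04 -0.2 0 0 0.087; 0.048 -0.24 0 0 0.087; 0.056 -0.28 0 0 0.087; 0.064 -0.32 0 0 0.087; 0.072 -0.36 0 0 0.087; 0.08 -0.4 0 0 0.087"

```text
time: 1.77
position: [0.5039, 0.2125, 0.2222]
tool_rot: [0.999, -0.052, -0.0, 0.0]
ft_force: [0.7, -0.7, 0.4]
grip_width: 0.087
grip_force: 0.0
```

Run:
```python
from h import *
o=get_obs();print(o['time'],o['position'],o['tool_rot'])
cv2.imwrite('pics/w1.png',cams.camera('wrist'))
print(proj('wrist',[.513,.281,.078]),proj('wrist',[.513,.281,0]))
```

```text
1.7667 [0.50386024 0.21252088 0.22223573] [ 9.98643117e-01 -5.20743599e-02 -3.88988199e-04  1.87119279e-04]
[251.91693053 229.06985203] [265.48680323 210.11271632]
```

View pics/w1.png

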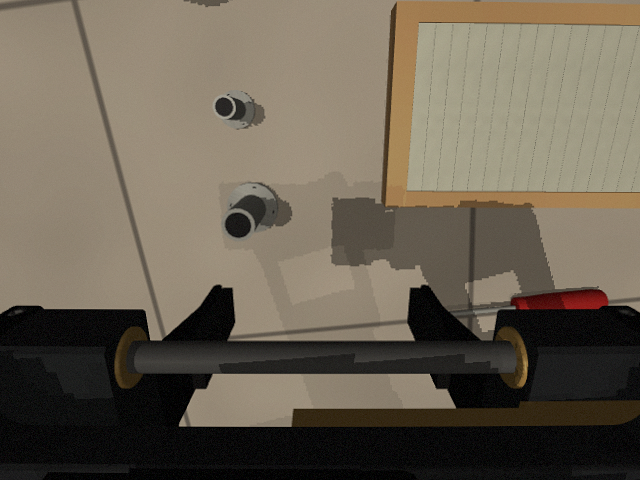

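Wrist view: foot post top at (239,224) and flange centre at about (251,206). The panel's near left corner is at (385,207) and the far left one at (396,2).

Run:
```python
from h import *
print(ray('wrist',238.5,224,.078),ray('wrist',251.5,206,.008))
a=ray('wrist',385,206.5,.028);b=ray('wrist',396.5,2,.028);print(a,b,np.linalg.norm(a-b),np.degrees(np.arctan2(*(b-a)[1::-1])))
c=ray('wrist',407,191,.028);d=ray('wrist',639,192.5,.028);print(c,d,np.degrees(np.arctan2(*(c-d)[1::-1])))
```

```text
[0.51874138 0.29204428 0.078     ] [0.52050742 0.29368347 0.008     ]
[0.51039148 0.15576533 0.028     ] [0.68843718 0.13701109 0.028     ] 0.17903070005415914 -6.013012235365689
[0.52385731 0.13332543 0.028     ] [ 0.49981567 -0.09730386  0.028     ] 84.04877348537235
```

Run:
```python
from h import *
o=get_obs();print(o['time'],o['position'])
im=cams.camera('wrist');g=cv2.cvtColor(im,cv2.COLOR_BGR2GRAY)
print(get_obs()['position'])
m=(g<60).astype('uint8');m[:150]=0;m[270:]=0;m[:,:190]=0;m[:,320:]=0
n,_,s,c=cv2.connectedComponentsWithStats(m)
for i in range(1,n):
    if s[i][4]>60: print(s[i],c[i],ray('wrist',*c[i],.078))
cv2.imwrite('pics/w2.png',cv2.resize(im[150:270,190:430],None,fx=3,fy=3))
```

```text
1.8167 [0.50695628 0.21937598 0.22274972]
[0.50561704 0.21564772 0.22242155]
[241 198  34  33 486] [261.61728395 209.77572016] [0.52766853 0.26546534 0.078     ]
[235 216  26  24 487] [247.29979466 227.49691992] [0.51315854 0.28036888 0.078     ]
```

View pics/w2.png

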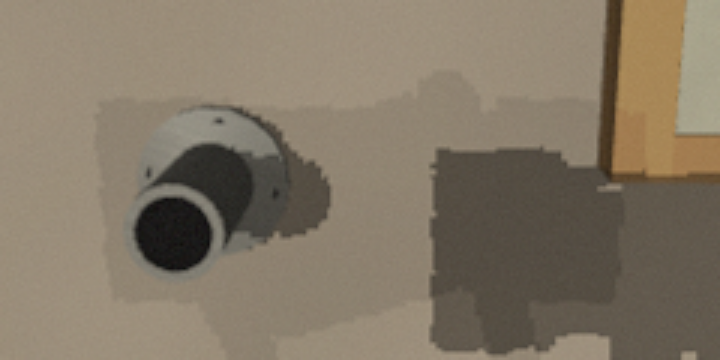

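The foot top is seen at about (247,227), giving (0.5135, 0.282), which agrees with the other views. Now moving over it and down.

>>> servo_tool --moves "0.001 -0.035 0 0 0.087; 0.002 -0.072 0 0 0.087; 0.002 -0.072 0.03 0 0.087; 0.002 -0.072 0.06 0 0.087; 0.002 -0.072 0.09 0 0.087; 0.002 -0.072 0.12 0 0.087; 0.002 -0.072 0.145 0 0.087; 0.002 -0.072 0.165 0 0.087; 0.002 -0.072 0.18 0 0.087; 0.002 -0.072 0.185 0 0.087"

```text
time: 2.7
position: [0.5114, 0.2802, 0.0347]
tool_rot: [0.999, -0.053, -0.003, 0.001]
ft_force: [-0.1, -0.0, -0.3]
grip_width: 0.0868
grip_force: 0.0
```

>>> servo_tool --moves "0 0 0 0 0.06; 0 0 0 0 0.04; 0 0 0 0 0.02; 0 0 0 0 0.02; 0 0 0 0 0.02; 0 0 0 0 0.02; 0 0 0 0 0.02; 0 0 0 0 0.02" --grip_force 40

```text
time: 3.37
position: [0.5137, 0.2818, 0.0379]
tool_rot: [0.999, -0.052, 0.0, -0.0]
ft_force: [0.5, -0.1, 0.4]
grip_width: 0.0417
grip_force: 0.0
```

>>> servo_tool --moves "0 0 0 0 0.02; 0 0 0 0 0.02; 0 0 0 0 0.02; 0 0 0 0 0.02; 0 0 0 0 0.02; 0 0 0 0 0.02"

```text
time: 3.87
position: [0.5144, 0.2829, 0.0381]
tool_rot: [0.999, -0.053, 0.001, -0.001]
ft_force: [-0.4, 6.0, 3.5]
grip_width: 0.029
grip_force: 39.9
```

>>> servo_tool --moves "0 0 -0.02 0 0.02; 0 0 -0.05 0 0.02; 0 0 -0.07 0 0.02; 0 0 -0.08 0 0.02; 0 0 -0.08 0 0.02; 0 0 -0.08 0 0.02; 0 0 -0.08 0 0.02; 0 0 -0.08 0 0.02"

```text
time: 4.53
position: [0.5121, 0.2811, 0.1156]
tool_rot: [0.999, -0.052, -0.002, 0.001]
ft_force: [-0.4, -0.6, -6.3]
grip_width: 0.0293
grip_force: 39.9
```

Run:
```python
from h import *
o=get_obs();print(o['time'],o['position'],o['tool_rot'],o['ft_force'],o['moment'],o['grip_width'])
cv2.imwrite('pics/s2.png',cams.camera('side'))
```

```text
4.5333 [0.51207398 0.28107722 0.11557309] [ 9.98623903e-01 -5.23953560e-02 -2.06114912e-03  8.82212815e-04] [-0.44175446 -0.55439136 -6.34089839] [0.06711506 0.01285792 0.0018796 ] 0.029257267474763843
```

View pics/s2.png

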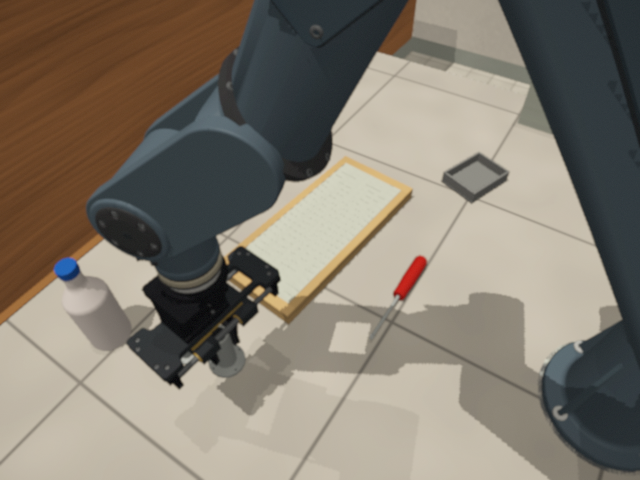

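The foot is held clear of the counter, and the wrist reads -6.3 N, which is its weight. Next I move over the sheet to panel y=+90 mm, with the foot's underside about 8 mm above the face.

>>> servo_tool --moves "0.015 0.037 0 0 0.02; 0.03 0.075 0 0 0.02; 0.045 0.113 0 0 0.02; 0.06 0.15 0 0 0.02; 0.075 0.188 0 0 0.02; 0.09 0.226 0.01 0 0.02; 0.096 0.246 0.025 0 0.02; 0.096 0.246 0.044 0 0.02; 0.096 0.246 0.044 0 0.02; 0.096 0.246 0.044 0 0.02"

```text
time: 5.42
position: [0.5812, 0.0272, 0.0717]
tool_rot: [0.999, -0.053, -0.003, -0.0]
ft_force: [-0.4, 0.2, -5.5]
grip_width: 0.0292
grip_force: 39.9
```

>>> servo_tool --moves "0 0 0 0 0.02; 0 0 0 0 0.02; 0 0 0 0 0.02; 0 0 0 0 0.02"

```text
time: 5.75
position: [0.5838, 0.0279, 0.0745]
tool_rot: [0.999, -0.052, 0.001, 0.0]
ft_force: [0.2, -0.3, -5.0]
grip_width: 0.0293
grip_force: 39.9
```

Run:
```python
from h import *
o=get_obs();print(o['time'],o['position'],o['tool_rot'],o['ft_force'],o['moment'],o['grip_width'])
```

```text
5.75 [0.58380848 0.02789919 0.07449753] [ 9.98667998e-01 -5.15896891e-02  8.53123460e-04  7.62897157e-05] [ 0.21422589 -0.30945858 -5.03227431] [ 0.02673147  0.02614824 -0.0124195 ] 0.02929992699191259
```

>>> servo_tool --moves "0 0 0.004 0 0.02; 0 0 0.007 0 0.02; 0 0 0.009 0 0.02; 0 0 0.01 0 0.02; 0 0 0.011 0 0.02; 0 0 0.011 0 0.02; 0 0 0.011 0 0.02"

```text
time: 6.33
position: [0.5834, 0.0273, 0.0629]
tool_rot: [0.999, -0.052, 0.0, -0.0]
ft_force: [-1.1, 2.0, -0.4]
grip_width: 0.0293
grip_force: 39.9
```

>>> servo_tool --moves "0 0 0 0 0.02; 0 0 0 0 0.02; 0 0 0 0 0.02"

```text
time: 6.58
position: [0.5835, 0.0273, 0.0628]
tool_rot: [0.999, -0.052, 0.0, -0.0]
ft_force: [-1.1, 2.6, -0.4]
grip_width: 0.0294
grip_force: 39.9
```

Load is about 5 N at 3 mm deep, and the push toward +y suggests it stiffens toward -y. Stepping to y=+40.

>>> servo_tool --moves "0 0 -0.004 0 0.02; 0 0.01 -0.008 0 0.02; 0 0.03 -0.008 0 0.02; 0 0.05 -0.008 0 0.02; 0 0.05 -0.006 0 0.02; 0 0.05 -0.003 0 0.02; 0 0.05 -0.002 0 0.02; 0 0.05 -0.001 0 0.02; 0 0.05 -0.001 0 0.02; 0 0.05 -0.001 0 0.02"

```text
time: 7.42
position: [0.5785, -0.0234, 0.0647]
tool_rot: [0.999, -0.052, 0.001, 0.001]
ft_force: [-2.2, -4.6, 5.0]
grip_width: 0.0292
grip_force: 40.0
```

At y=+40: load about 10.5 N with the lateral push reversed to -y, so the batten lies between +40 and +90. Trying +60 more gently.

>>> servo_tool --moves "0 0 -0.004 0 0.02; 0 -0.005 -0.007 0 0.02; 0 -0.015 -0.007 0 0.02; 0 -0.02 -0.007 0 0.02; 0 -0.02 -0.005 0 0.02; 0 -0.02 -0.003 0 0.02; 0 -0.02 -0.001 0 0.02; 0 -0.02 0 0 0.02; 0 -0.02 0 0 0.02; 0 -0.02 0 0 0.02"

```text
time: 8.25
position: [0.5801, -0.0025, 0.0639]
tool_rot: [0.999, -0.053, -0.0, -0.0]
ft_force: [-1.3, 2.5, 0.6]
grip_width: 0.0289
grip_force: 39.9
```

>>> servo_tool --moves "0 0 -0.004 0 0.02; 0 0.01 -0.008 0 0.02; 0 0.03 -0.008 0 0.02; 0 0.04 -0.008 0 0.02; 0 0.04 -0.006 0 0.02; 0 0.04 -0.003 0 0.02; 0 0.04 -0.001 0 0.02; 0 0.04 -0.0005 0 0.02; 0 0.04 -0.0005 0 0.02; 0 0.04 -0.0005 0 0.02"

```text
time: 9.08
position: [0.576, -0.043, 0.0648]
tool_rot: [0.999, -0.052, 0.0, 0.001]
ft_force: [-3.8, -4.0, 3.8]
grip_width: 0.0294
grip_force: 39.9
```

Run:
```python
from h import *
o=get_obs();print(o['position'],o['ft_force'],o['moment'],o['tool_rot'])
```

```text
[ 0.57600006 -0.04300499  0.0647855 ] [-3.79855226 -4.01142306  3.78593929] [-0.93483067  0.52341179 -0.08914506] [ 9.98661513e-01 -5.17160552e-02  5.26923440e-05  7.93884285e-04]
```

At y=+20 the sheet is about as stiff as at +40, at 8 N/mm. I'll compare the other side, at y=0, with +60.

>>> servo_tool --moves "0 0 -0.004 0 0.02; 0 0.005 -0.0075 0 0.02; 0 0.015 -0.0075 0 0.02; 0 0.02 -0.0075 0 0.02; 0 0.02 -0.0055 0 0.02; 0 0.02 -0.003 0 0.02; 0 0.02 -0.001 0 0.02; 0 0.02 0 0 0.02; 0 0.02 0 0 0.02; 0 0.02 0 0 0.02"

```text
time: 9.92
position: [0.5738, -0.0626, 0.0647]
tool_rot: [0.999, -0.052, -0.0, 0.0]
ft_force: [-2.0, -1.8, 1.9]
grip_width: 0.0291
grip_force: 39.9
```

Run:
```python
from h import *
o=get_obs();print(o['position'],o['ft_force'],o['moment'],o['tool_rot'])
```

```text
[ 0.57382254 -0.06264333  0.06467586] [-1.99692368 -1.78652851  1.86391377] [-0.36089056  0.46500197 -0.0137749 ] [ 9.98644682e-01 -5.20449751e-02 -1.09474594e-05  3.44891161e-04]
```

>>> servo_tool --moves "0 0 -0.004 0 0.02; 0 0.005 -0.0075 0 0.02; 0 0.015 -0.0075 0 0.02; 0 0.02 -0.0075 0 0.02; 0 0.02 -0.0055 0 0.02; 0 0.02 -0.003 0 0.02; 0 0.02 -0.001 0 0.02; 0 0.02 0.0005 0 0.02; 0 0.02 0.0005 0 0.02; 0 0.02 0.0005 0 0.02"

```text
time: 10.75
position: [0.5718, -0.0826, 0.064]
tool_rot: [0.999, -0.052, -0.0, 0.0]
ft_force: [-2.4, -2.4, 0.5]
grip_width: 0.0292
grip_force: 39.9
```

Run:
```python
from h import *
o=get_obs();print(o['position'],o['ft_force'],o['moment'],o['tool_rot'])
```

```text
[ 0.57175322 -0.08260075  0.06398313] [-2.39530326 -2.43861688  0.52073905] [-0.49054531  0.38640522  0.01251023] [ 9.98646596e-01 -5.20079424e-02 -3.65560217e-05  3.85829917e-04]
```

The load at y=-20 matches y=+60, so the batten is near +20. To sharpen this I'll slide the foot lightly at constant depth and read the load every 10 mm.

>>> servo_tool --moves "0 -0.004 -0.0005 0 0.02; 0 -0.008 -0.0005 0 0.02; 0 -0.01 -0.0005 0 0.02; 0 -0.01 -0.0005 0 0.02; 0 -0.01 -0.0005 0 0.02"

```text
time: 11.17
position: [0.5739, -0.072, 0.0645]
tool_rot: [0.999, -0.052, 0.001, -0.0]
ft_force: [0.5, -1.1, 0.9]
grip_width: 0.0295
grip_force: 39.9
```

>>> servo_tool --moves "0 -0.004 0 0 0.02; 0 -0.008 0 0 0.02; 0 -0.01 0 0 0.02; 0 -0.01 0 0 0.02; 0 -0.01 0 0 0.02"

```text
time: 11.58
position: [0.5747, -0.0623, 0.0645]
tool_rot: [0.999, -0.052, 0.001, 0.0]
ft_force: [-0.1, -2.8, 4.6]
grip_width: 0.0292
grip_force: 39.9
```

>>> servo_tool --moves "0 -0.004 0 0 0.02; 0 -0.008 0 0 0.02; 0 -0.01 0 0 0.02; 0 -0.01 0 0 0.02; 0 -0.01 0 0 0.02"

```text
time: 12.0
position: [0.5756, -0.0521, 0.0646]
tool_rot: [0.999, -0.052, 0.001, -0.0]
ft_force: [0.7, -2.2, 5.8]
grip_width: 0.0296
grip_force: 39.9
```

>>> servo_tool --moves "0 -0.004 0 0 0.02; 0 -0.008 0 0 0.02; 0 -0.01 0 0 0.02; 0 -0.01 0 0 0.02; 0 -0.01 0 0 0.02"

```text
time: 12.42
position: [0.5766, -0.0422, 0.0647]
tool_rot: [0.999, -0.052, 0.001, -0.0]
ft_force: [-0.0, -2.0, 6.1]
grip_width: 0.0291
grip_force: 39.9
```

>>> servo_tool --moves "0 -0.004 0 0 0.02; 0 -0.008 0 0 0.02; 0 -0.01 0 0 0.02; 0 -0.01 0 0 0.02; 0 -0.01 0 0 0.02"

```text
time: 12.83
position: [0.5774, -0.0322, 0.0647]
tool_rot: [0.999, -0.052, 0.001, -0.0]
ft_force: [0.5, -1.5, 7.3]
grip_width: 0.0294
grip_force: 39.9
```

>>> servo_tool --moves "0 -0.004 0 0 0.02; 0 -0.008 0 0 0.02; 0 -0.01 0 0 0.02; 0 -0.01 0 0 0.02; 0 -0.01 0 0 0.02"

```text
time: 13.25
position: [0.5785, -0.0222, 0.0647]
tool_rot: [0.999, -0.052, 0.0, -0.0]
ft_force: [-0.9, -1.7, 6.6]
grip_width: 0.0291
grip_force: 39.9
```

>>> servo_tool --moves "0 -0.004 0 0 0.02; 0 -0.008 0 0 0.02; 0 -0.01 0 0 0.02; 0 -0.01 0 0 0.02; 0 -0.01 0 0 0.02"

```text
time: 13.67
position: [0.5794, -0.0126, 0.0646]
tool_rot: [0.999, -0.052, 0.0, 0.0]
ft_force: [-0.6, -2.2, 5.3]
grip_width: 0.0292
grip_force: 40.0
```

>>> servo_tool --moves "0 -0.004 0 0 0.02; 0 -0.008 0 0 0.02; 0 -0.01 0 0 0.02; 0 -0.01 0 0 0.02; 0 -0.01 0 0 0.02"

```text
time: 14.08
position: [0.5796, -0.0021, 0.0637]
tool_rot: [0.999, -0.052, -0.001, -0.0]
ft_force: [0.1, -1.8, 0.9]
grip_width: 0.0292
grip_force: 39.9
```

The plateau runs from about y=-4 to +55, so the centre is near +25. Checking both edges on a slide back.

>>> servo_tool --moves "0 0.003 0 0 0.02; 0 0.005 0 0 0.02; 0 0.005 0 0 0.02; 0 0.005 0 0 0.02; 0 0.005 0 0 0.02"

```text
time: 14.5
position: [0.5791, -0.0073, 0.0638]
tool_rot: [0.999, -0.052, -0.001, -0.0]
ft_force: [-0.4, 4.0, 0.3]
grip_width: 0.0291
grip_force: 39.9
```

>>> servo_tool --moves "0 0.003 0 0 0.02; 0 0.005 0 0 0.02; 0 0.005 0 0 0.02; 0 0.005 0 0 0.02; 0 0.005 0 0 0.02"

```text
time: 14.92
position: [0.5791, -0.0135, 0.0646]
tool_rot: [0.999, -0.052, 0.0, 0.001]
ft_force: [-1.2, 1.3, 4.8]
grip_width: 0.0292
grip_force: 39.9
```

>>> servo_tool --moves "0 0.008 0 0 0.02; 0 0.016 0 0 0.02; 0 0.024 0 0 0.02; 0 0.032 0 0 0.02; 0 0.04 0 0 0.02; 0 0.048 0 0 0.02; 0 0.05 0 0 0.02; 0 0.05 0 0 0.02; 0 0.05 0 0 0.02"

```text
time: 15.67
position: [0.5744, -0.0635, 0.0645]
tool_rot: [0.999, -0.053, 0.001, 0.001]
ft_force: [-0.5, 1.2, 5.5]
grip_width: 0.0292
grip_force: 39.9
```

>>> servo_tool --moves "0 0.003 0 0 0.02; 0 0.005 0 0 0.02; 0 0.005 0 0 0.02; 0 0.005 0 0 0.02; 0 0.005 0 0 0.02"

```text
time: 16.08
position: [0.5738, -0.0679, 0.0644]
tool_rot: [0.999, -0.052, 0.001, 0.0]
ft_force: [-0.3, 2.1, 4.6]
grip_width: 0.0292
grip_force: 40.0
```

>>> servo_tool --moves "0 0.003 0 0 0.02; 0 0.005 0 0 0.02; 0 0.005 0 0 0.02; 0 0.005 0 0 0.02; 0 0.005 0 0 0.02"

```text
time: 16.5
position: [0.5732, -0.0728, 0.0643]
tool_rot: [0.999, -0.052, 0.0, 0.0]
ft_force: [-0.0, 3.6, 5.4]
grip_width: 0.0295
grip_force: 40.0
```

>>> servo_tool --moves "0 0.003 0 0 0.02; 0 0.005 0 0 0.02; 0 0.005 0 0 0.02; 0 0.005 0 0 0.02; 0 0.005 0 0 0.02"

```text
time: 16.92
position: [0.5725, -0.0778, 0.0643]
tool_rot: [0.999, -0.052, 0.0, 0.0]
ft_force: [0.3, 3.4, 5.5]
grip_width: 0.0296
grip_force: 40.0
```

>>> servo_tool --moves "0 0.003 0 0 0.02; 0 0.005 0 0 0.02; 0 0.005 0 0 0.02; 0 0.005 0 0 0.02; 0 0.005 0 0 0.02"

```text
time: 17.33
position: [0.5717, -0.0827, 0.0639]
tool_rot: [0.999, -0.052, -0.0, 0.0]
ft_force: [1.4, 1.9, 2.2]
grip_width: 0.029
grip_force: 40.0
```

>>> servo_tool --moves "0 0.003 0 0 0.02; 0 0.005 0 0 0.02; 0 0.005 0 0 0.02; 0 0.005 0 0 0.02; 0 0.005 0 0 0.02"

```text
time: 17.75
position: [0.5709, -0.0877, 0.0638]
tool_rot: [0.999, -0.052, -0.0, 0.0]
ft_force: [0.5, 1.5, 0.7]
grip_width: 0.0291
grip_force: 39.9
```

Sweeping the two ways gives centres of +25 and +16, because friction and arm lag shift the edges. I'll make clean vertical presses and log force and moment, so the centre of pressure helps too.

Create lg.py:
```python
from h import *
import sys
o=get_obs();r=[float(sys.argv[1]),*o['position'],*o['ft_force'],*o['moment']]
open('log.txt','a').write(' '.join(f'{v:.5f}' for v in r)+'\n');print(np.round(r,4),o['time'])
```

```text
(no output)
```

>>> servo_tool --moves "0 0 -0.006 0 0.02; 0 -0.01 -0.006 0 0.02; 0 -0.015 -0.006 0 0.02; 0 -0.015 -0.006 0 0.02; 0 -0.015 -0.006 0 0.02; 0 -0.015 -0.006 0 0.02; 0 -0.015 -0.004 0 0.02; 0 -0.015 -0.002 0 0.02; 0 -0.015 -0.001 0 0.02; 0 -0.015 0 0 0.02"

```text
time: 18.58
position: [0.573, -0.0726, 0.0644]
tool_rot: [0.999, -0.052, 0.0, 0.0]
ft_force: [-2.3, 0.2, 5.1]
grip_width: 0.0292
grip_force: 39.9
```

>>> servo_tool --moves "0 0 0 0 0.02; 0 0 0 0 0.02; 0 0 0 0 0.02; 0 0 0 0 0.02"

```text
time: 18.92
position: [0.573, -0.0726, 0.0645]
tool_rot: [0.999, -0.052, 0.0, 0.0]
ft_force: [-1.3, -0.6, 1.7]
grip_width: 0.0294
grip_force: 39.9
```

```bash
python3 lg.py -10
```

```text
[-1.0000e+01  5.7300e-01 -7.2600e-02  6.4500e-02 -1.3114e+00 -6.4410e-01
  1.7354e+00  1.4500e-02  3.1210e-01  6.8000e-03] 18.9167
```

>>> servo_tool --moves "0 0 -0.006 0 0.02; 0 -0.01 -0.006 0 0.02; 0 -0.015 -0.006 0 0.02; 0 -0.015 -0.006 0 0.02; 0 -0.015 -0.006 0 0.02; 0 -0.015 -0.006 0 0.02; 0 -0.015 -0.004 0 0.02; 0 -0.015 -0.002 0 0.02; 0 -0.015 -0.001 0 0.02; 0 -0.015 0 0 0.02"

```text
time: 19.75
position: [0.5746, -0.0577, 0.0646]
tool_rot: [0.999, -0.052, 0.0, 0.0]
ft_force: [-3.2, 0.9, 6.7]
grip_width: 0.0292
grip_force: 39.9
```

>>> servo_tool --moves "0 0 0 0 0.02; 0 0 0 0 0.02; 0 0 0 0 0.02; 0 0 0 0 0.02"

```text
time: 20.08
position: [0.5746, -0.0576, 0.0647]
tool_rot: [0.999, -0.052, 0.0, 0.0]
ft_force: [-1.6, 1.3, 4.3]
grip_width: 0.0288
grip_force: 39.9
```

```bash
python3 lg.py 5
```

```text
[ 5.      0.5746 -0.0576  0.0647 -1.5618  1.258   4.2516  0.1031  0.3745
  0.0427] 20.0833
```

>>> servo_tool --moves "0 0 -0.006 0 0.02; 0 -0.01 -0.006 0 0.02; 0 -0.015 -0.006 0 0.02; 0 -0.015 -0.006 0 0.02; 0 -0.015 -0.006 0 0.02; 0 -0.015 -0.006 0 0.02; 0 -0.015 -0.004 0 0.02; 0 -0.015 -0.002 0 0.02; 0 -0.015 -0.001 0 0.02; 0 -0.015 0 0 0.02"

```text
time: 20.92
position: [0.5761, -0.0427, 0.0647]
tool_rot: [0.999, -0.052, 0.0, 0.0]
ft_force: [-3.5, 0.5, 8.3]
grip_width: 0.029
grip_force: 39.9
```

>>> servo_tool --moves "0 0 0 0 0.02; 0 0 0 0 0.02; 0 0 0 0 0.02; 0 0 0 0 0.02"

```text
time: 21.25
position: [0.5761, -0.0427, 0.0648]
tool_rot: [0.999, -0.052, 0.0, 0.0]
ft_force: [-2.9, 0.8, 4.8]
grip_width: 0.0293
grip_force: 39.9
```

```bash
python3 lg.py 20
```

```text
[ 2.0000e+01  5.7610e-01 -4.2700e-02  6.4800e-02 -2.8683e+00  7.9070e-01
  4.8218e+00  1.2500e-02  3.9410e-01  3.2300e-02] 21.25
```

>>> servo_tool --moves "0 0 -0.006 0 0.02; 0 -0.01 -0.006 0 0.02; 0 -0.015 -0.006 0 0.02; 0 -0.015 -0.006 0 0.02; 0 -0.015 -0.006 0 0.02; 0 -0.015 -0.006 0 0.02; 0 -0.015 -0.004 0 0.02; 0 -0.015 -0.002 0 0.02; 0 -0.015 -0.001 0 0.02; 0 -0.015 0 0 0.02"

```text
time: 22.08
position: [0.5777, -0.0278, 0.0648]
tool_rot: [0.999, -0.052, 0.0, -0.0]
ft_force: [-4.0, 0.7, 8.1]
grip_width: 0.0291
grip_force: 39.9
```

>>> servo_tool --moves "0 0 0 0 0.02; 0 0 0 0 0.02; 0 0 0 0 0.02; 0 0 0 0 0.02"

```text
time: 22.42
position: [0.5777, -0.0277, 0.0648]
tool_rot: [0.999, -0.052, 0.0, 0.0]
ft_force: [-2.5, 0.6, 5.8]
grip_width: 0.0293
grip_force: 39.9
```

```bash
python3 lg.py 35
```

```text
[ 3.5000e+01  5.7770e-01 -2.7700e-02  6.4800e-02 -2.4717e+00  6.3750e-01
  5.7818e+00  6.2200e-02  4.5110e-01 -3.1400e-02] 22.4167
```

>>> servo_tool --moves "0 0 -0.006 0 0.02; 0 -0.01 -0.006 0 0.02; 0 -0.015 -0.006 0 0.02; 0 -0.015 -0.006 0 0.02; 0 -0.015 -0.006 0 0.02; 0 -0.015 -0.006 0 0.02; 0 -0.015 -0.004 0 0.02; 0 -0.015 -0.002 0 0.02; 0 -0.015 -0.001 0 0.02; 0 -0.015 0 0 0.02"

```text
time: 23.25
position: [0.5794, -0.0128, 0.0646]
tool_rot: [0.999, -0.052, 0.0, -0.0]
ft_force: [-1.9, 1.6, 6.4]
grip_width: 0.0291
grip_force: 39.9
```

>>> servo_tool --moves "0 0 0 0 0.02; 0 0 0 0 0.02; 0 0 0 0 0.02; 0 0 0 0 0.02"

```text
time: 23.58
position: [0.5794, -0.0128, 0.0647]
tool_rot: [0.999, -0.052, 0.0, 0.0]
ft_force: [-0.5, 1.5, 3.5]
grip_width: 0.0295
grip_force: 39.9
```

```bash
python3 lg.py 50
```

```text
[ 5.0000e+01  5.7940e-01 -1.2800e-02  6.4700e-02 -5.4380e-01  1.5314e+00
  3.5022e+00  7.5000e-03  3.2340e-01  1.5200e-02] 23.5833
```

Same-schedule presses give 7.3, 9.9, 10.4, 11.4 and 9.1 N at y=-10, 5, 20, 35 and 50, so the centre is near +26. One or two more presses on the far side will settle it.

>>> servo_tool --moves "0 0 -0.006 0 0.02; 0 -0.006 -0.006 0 0.02; 0 -0.01 -0.006 0 0.02; 0 -0.01 -0.006 0 0.02; 0 -0.01 -0.006 0 0.02; 0 -0.01 -0.006 0 0.02; 0 -0.01 -0.004 0 0.02; 0 -0.01 -0.002 0 0.02; 0 -0.01 -0.001 0 0.02; 0 -0.01 0 0 0.02"

```text
time: 24.42
position: [0.5803, -0.0029, 0.0641]
tool_rot: [0.999, -0.052, 0.0, -0.0]
ft_force: [-0.2, -1.0, -0.3]
grip_width: 0.029
grip_force: 39.9
```

>>> servo_tool --moves "0 0 0 0 0.02; 0 0 0 0 0.02; 0 0 0 0 0.02; 0 0 0 0 0.02"

```text
time: 24.75
position: [0.5803, -0.0029, 0.0643]
tool_rot: [0.999, -0.052, 0.0, 0.0]
ft_force: [-0.6, -0.3, -2.6]
grip_width: 0.0291
grip_force: 39.9
```

```bash
python3 lg.py 60
```

```text
[ 6.0000e+01  5.8030e-01 -2.9000e-03  6.4300e-02 -5.8020e-01 -3.1390e-01
 -2.5786e+00  8.2000e-03  1.1980e-01 -5.8300e-02] 24.75
```

>>> servo_tool --moves "0 0 -0.006 0 0.02; 0 -0.006 -0.006 0 0.02; 0 -0.01 -0.006 0 0.02; 0 -0.01 -0.006 0 0.02; 0 -0.01 -0.006 0 0.02; 0 -0.01 -0.006 0 0.02; 0 -0.01 -0.004 0 0.02; 0 -0.01 -0.002 0 0.02; 0 -0.01 -0.001 0 0.02; 0 -0.01 0 0 0.02"

```text
time: 25.58
position: [0.5814, 0.0071, 0.064]
tool_rot: [0.999, -0.052, 0.0, -0.0]
ft_force: [-0.8, 0.3, -2.2]
grip_width: 0.0293
grip_force: 39.9
```

>>> servo_tool --moves "0 0 0 0 0.02; 0 0 0 0 0.02; 0 0 0 0 0.02; 0 0 0 0 0.02"

```text
time: 25.92
position: [0.5813, 0.0071, 0.0642]
tool_rot: [0.999, -0.052, 0.0, 0.0]
ft_force: [-0.2, -1.2, -3.0]
grip_width: 0.0294
grip_force: 39.9
```

```bash
python3 lg.py 70
```

```text
[ 7.0000e+01  5.8130e-01  7.1000e-03  6.4200e-02 -1.7350e-01 -1.2154e+00
 -2.9678e+00 -2.4300e-02  7.0200e-02  3.8000e-03] 25.9167
```

>>> servo_tool --moves "0 0.02 -0.006 0 0.02; 0 0.05 -0.006 0 0.02; 0 0.09 -0.006 0 0.02; 0 0.09 -0.006 0 0.02; 0 0.09 -0.006 0 0.02; 0 0.09 -0.006 0 0.02; 0 0.09 -0.004 0 0.02; 0 0.09 -0.002 0 0.02; 0 0.09 -0.001 0 0.02; 0 0.09 0 0 0.02"

```text
time: 26.75
position: [0.5717, -0.0812, 0.0642]
tool_rot: [0.999, -0.052, -0.0, -0.0]
ft_force: [-0.9, 1.3, 3.3]
grip_width: 0.0295
grip_force: 39.9
```

>>> servo_tool --moves "0 0 0 0 0.02; 0 0 0 0 0.02; 0 0 0 0 0.02; 0 0 0 0 0.02"

```text
time: 27.08
position: [0.5717, -0.0816, 0.0643]
tool_rot: [0.999, -0.052, -0.0, -0.0]
ft_force: [-1.0, 3.2, -0.0]
grip_width: 0.0293
grip_force: 39.9
```

```bash
python3 lg.py -20
```

```text
[-2.0000e+01  5.7170e-01 -8.1600e-02  6.4300e-02 -1.0354e+00  3.1527e+00
 -1.9900e-02  8.3450e-01  1.9370e-01  2.7400e-02] 27.0833
```

The moment readings are noisy, so I'll average many readings per press (each camera call gives a fresh one). I'll compare deeper presses well off the batten on either side, at y=-30 and +70, and take a baseline in the air first.

Create av.py:
```python
from h import *
import sys
r=[]
for i in range(12):
    cams.camera('top');o=get_obs();r.append([*o['position'],*o['ft_force'],*o['moment']])
r=np.array(r);np.set_printoptions(suppress=True)
print(sys.argv[1],r.mean(0).round(4),'sd',r.std(0)[3:].round(3),'Fz',r[[0,5,11],5].round(1),o['time'])
```

```text
(no output)
```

>>> servo_tool --moves "0 0 -0.006 0 0.02; 0 0.005 -0.006 0 0.02; 0 0.01 -0.006 0 0.02; 0 0.01 -0.006 0 0.02; 0 0.01 -0.006 0 0.02; 0 0.01 -0.006 0 0.02; 0 0.01 -0.006 0 0.02"

```text
time: 27.67
position: [0.5706, -0.0923, 0.0698]
tool_rot: [0.999, -0.052, -0.0, -0.0]
ft_force: [-0.0, -0.6, -5.3]
grip_width: 0.0293
grip_force: 39.9
```

```bash
python3 av.py hover
```

```text
hover [ 0.5708 -0.0922  0.07    0.3375 -0.0464 -6.0738  0.0281  0.0297  0.0009] sd [0.453 0.532 0.406 0.026 0.038 0.027] Fz [-6.1 -5.3 -5.9] 28.2667
```

>>> servo_tool --moves "0 0 0.002 0 0.02; 0 0 0.004 0 0.02; 0 0 0.006 0 0.02; 0 0 0.007 0 0.02; 0 0 0.008 0 0.02; 0 0 0.008 0 0.02; 0 0 0.008 0 0.02; 0 0 0.008 0 0.02"

```text
time: 28.93
position: [0.571, -0.0924, 0.0627]
tool_rot: [0.999, -0.052, 0.0, 0.0]
ft_force: [-1.6, -0.2, 4.0]
grip_width: 0.0292
grip_force: 39.9
```

```bash
python3 av.py -30
```

```text
-30 [ 0.571  -0.0924  0.0626 -2.331   0.089   5.5372  0.1805  0.3829  0.0146] sd [0.477 0.416 0.606 0.033 0.025 0.023] Fz [5.8 5.4 6.2] 29.5333
```

>>> servo_tool --moves "0 0 -0.004 0 0.02; 0 0 -0.008 0 0.02; 0 -0.03 -0.008 0 0.02; 0 -0.06 -0.008 0 0.02; 0 -0.09 -0.008 0 0.02; 0 -0.1 -0.008 0 0.02; 0 -0.1 -0.008 0 0.02; 0 -0.1 -0.008 0 0.02; 0 -0.1 -0.008 0 0.02"

```text
time: 30.28
position: [0.5811, 0.0065, 0.0696]
tool_rot: [0.999, -0.052, -0.0, 0.0]
ft_force: [1.0, 0.8, -6.3]
grip_width: 0.0293
grip_force: 39.9
```

>>> servo_tool --moves "0 0 0.002 0 0.02; 0 0 0.004 0 0.02; 0 0 0.006 0 0.02; 0 0 0.007 0 0.02; 0 0 0.008 0 0.02; 0 0 0.008 0 0.02; 0 0 0.008 0 0.02; 0 0 0.008 0 0.02"

```text
time: 30.95
position: [0.5816, 0.0066, 0.0626]
tool_rot: [0.999, -0.052, 0.001, 0.0]
ft_force: [-1.6, -3.3, 1.6]
grip_width: 0.0292
grip_force: 39.9
```

```bash
python3 av.py 70
```

```text
70 [ 0.5817  0.0069  0.0623 -1.3026 -4.0444  2.3426 -0.9303  0.208  -0.0594] sd [0.458 0.449 0.492 0.088 0.049 0.032] Fz [1.3 2.3 2.3] 31.55
```

Averaged, -30 gives 11.6 N and +70 gives 8.4 N at about the same depth, so the centre is below +20. Pressing at -45 to bracket the match with +70.

>>> servo_tool --moves "0 0 -0.004 0 0.02; 0 0 -0.008 0 0.02; 0 0.04 -0.008 0 0.02; 0 0.08 -0.008 0 0.02; 0 0.11 -0.008 0 0.02; 0 0.115 -0.008 0 0.02; 0 0.115 -0.008 0 0.02; 0 0.115 -0.008 0 0.02; 0 0.115 -0.008 0 0.02; 0 0.115 -0.008 0 0.02"

```text
time: 32.38
position: [0.5687, -0.1052, 0.0697]
tool_rot: [0.999, -0.052, -0.001, -0.001]
ft_force: [-0.2, 0.4, -6.4]
grip_width: 0.0292
grip_force: 39.9
```

>>> servo_tool --moves "0 0 0.002 0 0.02; 0 0 0.004 0 0.02; 0 0 0.006 0 0.02; 0 0 0.007 0 0.02; 0 0 0.008 0 0.02; 0 0 0.008 0 0.02; 0 0 0.008 0 0.02; 0 0 0.008 0 0.02"

```text
time: 33.05
position: [0.5694, -0.1069, 0.0625]
tool_rot: [0.999, -0.052, 0.0, -0.0]
ft_force: [-1.1, 2.7, 1.1]
grip_width: 0.0296
grip_force: 40.0
```

```bash
python3 av.py -45
```

```text
-45 [ 0.5694 -0.1071  0.0623 -0.5904  4.215   2.5665  1.0158  0.0365  0.0481] sd [0.622 0.42  0.477 0.043 0.025 0.026] Fz [2.5 1.9 2.6] 33.65
```

>>> servo_tool --moves "0 0 -0.004 0 0.02; 0 0 -0.008 0 0.02; 0 -0.03 -0.008 0 0.02; 0 -0.06 -0.008 0 0.02; 0 -0.065 -0.008 0 0.02; 0 -0.065 -0.008 0 0.02; 0 -0.065 -0.008 0 0.02; 0 -0.065 -0.005 0 0.02; 0 -0.065 -0.003 0 0.02; 0 -0.065 -0.002 0 0.02"

```text
time: 34.48
position: [0.5765, -0.044, 0.0647]
tool_rot: [0.999, -0.053, 0.0, 0.0]
ft_force: [-2.8, -0.4, 8.0]
grip_width: 0.0294
grip_force: 39.9
```

```bash
python3 av.py 20
```

```text
20 [ 0.5765 -0.0438  0.0648 -2.0701 -3.6129  3.4944 -0.7678  0.3373 -0.0671] sd [0.519 1.537 2.015 0.325 0.087 0.038] Fz [-1.   3.6  5. ] 35.0833
```

-45 gives 8.6 N against 8.4 N at +70, with mirrored lateral force, so the centre is about +12.5. I'll check with one more mirrored pair: y=+55 against -30, both approached with a small, settled move.

>>> servo_tool --moves "0 0 -0.006 0 0.02; 0 -0.015 -0.006 0 0.02; 0 -0.025 -0.006 0 0.02; 0 -0.03 -0.006 0 0.02; 0 -0.035 -0.006 0 0.02; 0 -0.035 -0.006 0 0.02; 0 -0.035 -0.006 0 0.02; 0 -0.035 -0.006 0 0.02; 0 -0.035 -0.006 0 0.02; 0 -0.035 -0.006 0 0.02"

```text
time: 35.92
position: [0.5797, -0.0081, 0.07]
tool_rot: [0.999, -0.053, 0.0, 0.0]
ft_force: [0.2, 0.2, -6.2]
grip_width: 0.0293
grip_force: 39.9
```

>>> servo_tool --moves "0 0 0 0 0.02; 0 0 0 0 0.02; 0 0 0 0 0.02; 0 0 0.002 0 0.02; 0 0 0.004 0 0.02; 0 0 0.006 0 0.02; 0 0 0.007 0 0.02; 0 0 0.008 0 0.02; 0 0 0.008 0 0.02; 0 0 0.008 0 0.02"

```text
time: 36.75
position: [0.5799, -0.0077, 0.0631]
tool_rot: [0.999, -0.052, 0.0, 0.0]
ft_force: [-2.9, 0.4, 4.3]
grip_width: 0.029
grip_force: 39.9
```

```bash
python3 av.py 55
```

```text
55 [ 0.5799 -0.0078  0.0629 -2.6369  0.4152  6.0395 -0.0205  0.4554 -0.012 ] sd [0.259 0.368 0.675 0.036 0.033 0.025] Fz [5.1 4.4 6. ] 37.35
```

55 (12.1 N, CoP -11.6 mm) mirrors -30 (11.6 N, CoP +11.6 mm), which confirms a centre at about +13 mm. Setting down there.

>>> servo_tool --moves "0 0 -0.004 0 0.02; 0 0 -0.008 0 0.02; 0 0.015 -0.008 0 0.02; 0 0.03 -0.008 0 0.02; 0 0.038 -0.008 0 0.02; 0 0.042 -0.008 0 0.02; 0 0.042 -0.008 0 0.02; 0 0.042 -0.008 0 0.02; 0 0.042 -0.008 0 0.02; 0 0.042 -0.008 0 0.02"

```text
time: 38.18
position: [0.5752, -0.0488, 0.0699]
tool_rot: [0.999, -0.052, -0.0, -0.0]
ft_force: [0.2, 0.7, -5.0]
grip_width: 0.0293
grip_force: 39.9
```

>>> servo_tool --moves "0 0 0 0 0.02; 0 0 0 0 0.02; 0 0 0 0 0.02; 0 0 0.002 0 0.02; 0 0 0.003 0 0.02; 0 0 0.004 0 0.02; 0 0 0.005 0 0.02; 0 0 0.006 0 0.02; 0 0 0.006 0 0.02; 0 0 0.006 0 0.02"

```text
time: 39.02
position: [0.5752, -0.0495, 0.0648]
tool_rot: [0.999, -0.052, 0.0, 0.0]
ft_force: [-2.4, 1.0, 2.5]
grip_width: 0.029
grip_force: 39.9
```

```bash
python3 av.py 13
```

```text
13 [ 0.5752 -0.0495  0.0647 -3.3595  0.9093  5.3393  0.2034  0.5257 -0.0009] sd [0.478 0.48  0.891 0.037 0.049 0.024] Fz [3.6 5.2 5.4] 39.6167
```

Centre of pressure is about -1 mm across the batten at 11.4 N, so the foot is squarely over it. Leaning a little harder, in small steps.

>>> servo_tool --moves "0 0 0.0002 0 0.02; 0 0 0.0004 0 0.02; 0 0 0.0006 0 0.02; 0 0 0.0006 0 0.02; 0 0 0.0006 0 0.02; 0 0 0.0006 0 0.02"

```text
time: 40.12
position: [0.5752, -0.0495, 0.0647]
tool_rot: [0.999, -0.052, 0.0, 0.0]
ft_force: [-4.3, 0.3, 10.0]
grip_width: 0.0289
grip_force: 39.9
```

```bash
python3 av.py lean
```

```text
lean [ 0.5752 -0.0495  0.0647 -4.0041  1.0838  9.4111  0.2435  0.7154  0.0104] sd [0.472 0.613 0.496 0.016 0.029 0.025] Fz [ 9.9  8.8 10.2] 40.7167
```

>>> servo_tool --moves "0 0 0.0002 0 0.02; 0 0 0.0003 0 0.02; 0 0 0.0003 0 0.02; 0 0 0.0003 0 0.02; 0 0 0.0003 0 0.02; 0 0 0.0003 0 0.02; 0 0 0.0003 0 0.02; 0 0 0.0003 0 0.02; 0 0 0.0003 0 0.02; 0 0 0.0003 0 0.02"

```text
time: 41.55
position: [0.5752, -0.0495, 0.0647]
tool_rot: [0.999, -0.052, 0.0, 0.0]
ft_force: [-6.4, 0.7, 10.8]
grip_width: 0.0294
grip_force: 39.9
```

>>> servo_tool --moves "0 0 -0.0005 0 0.02; 0 0 -0.001 0 0.02; 0 0 -0.0015 0 0.02; 0 0 -0.0015 0 0.02; 0 0 -0.0015 0 0.02; 0 0 -0.0015 0 0.02"

```text
time: 42.05
position: [0.5752, -0.0495, 0.0647]
tool_rot: [0.999, -0.052, -0.0, -0.0]
ft_force: [-3.3, 1.3, 5.2]
grip_width: 0.0295
grip_force: 39.9
```

>>> servo_tool --moves "0 0 -0.0005 0 0.02; 0 0 -0.0009 0 0.02; 0 0 -0.0009 0 0.02; 0 0 -0.0009 0 0.02; 0 0 -0.0009 0 0.02"

```text
time: 42.47
position: [0.5752, -0.0495, 0.065]
tool_rot: [0.999, -0.052, -0.0, -0.0]
ft_force: [-1.1, 1.1, -3.6]
grip_width: 0.0293
grip_force: 39.9
```

>>> servo_tool --moves "0 0 0 0 0.03; 0 0 0 0 0.033; 0 0 0 0 0.037; 0 0 0 0 0.045; 0 0 0 0 0.055; 0 0 0 0 0.065; 0 0 0 0 0.075; 0 0 0 0 0.087; 0 0 0 0 0.087; 0 0 0 0 0.087" --grip_force 10

```text
time: 43.3
position: [0.5753, -0.0495, 0.0656]
tool_rot: [0.999, -0.052, 0.0, 0.0]
ft_force: [-0.7, 0.1, 1.1]
grip_width: 0.0754
grip_force: 0.0
```

```bash
python3 -c "
from h import *
o=get_obs();print(o['time'],o['position'],o['ft_force'],o['grip_width'])"
```

```text
43.3 [ 0.57533545 -0.04950983  0.06559137] [-0.66905288  0.06449212  1.06659222] 0.07544202418452763
```

Released. I'll rise straight up, back off, and look.

>>> servo_tool --moves "0 0 -0.01 0 0.087; 0 0 -0.03 0 0.087; 0 0 -0.06 0 0.087; 0 0 -0.09 0 0.087; 0 0 -0.12 0 0.087; 0 0.03 -0.12 0 0.087; 0 0.07 -0.12 0 0.087; 0 0.11 -0.12 0 0.087; 0 0.15 -0.12 0 0.087; 0 0.18 -0.12 0 0.087"

```text
time: 44.13
position: [0.5562, -0.2316, 0.1867]
tool_rot: [0.999, -0.053, 0.001, 0.001]
ft_force: [0.9, 0.3, -0.2]
grip_width: 0.0869
grip_force: 0.0
```

>>> servo_tool --moves "0 0.04 0 0 0.087; 0 0.05 0 0 0.087; 0 0.05 0 0 0.087; 0 0.05 0 0 0.087; 0 0.05 0 0 0.087; 0 0.05 0 0 0.087"

```text
time: 44.63
position: [0.5513, -0.2761, 0.1856]
tool_rot: [0.999, -0.051, -0.0, -0.0]
ft_force: [0.6, 0.8, -0.1]
grip_width: 0.0869
grip_force: 0.0
```

Run:
```python
from h import *
w=cams.camera('wrist');s=cams.camera('side');t=cams.camera('top')
cv2.imwrite('pics/f.png',np.vstack([cv2.resize(np.hstack([w,s]),(800,300)),cv2.resize(np.hstack([t[150:300,220:460],s[100:250,200:440]]),(800,250))]))
print(proj('top',[.5753,-.0495,.105]),proj('side',[.5753,-.0495,.105]),get_obs()['time'])
```

```text
[345.54216985 212.6671547 ] [314.56252008 198.34875026] 44.7833
```

View pics/f.png

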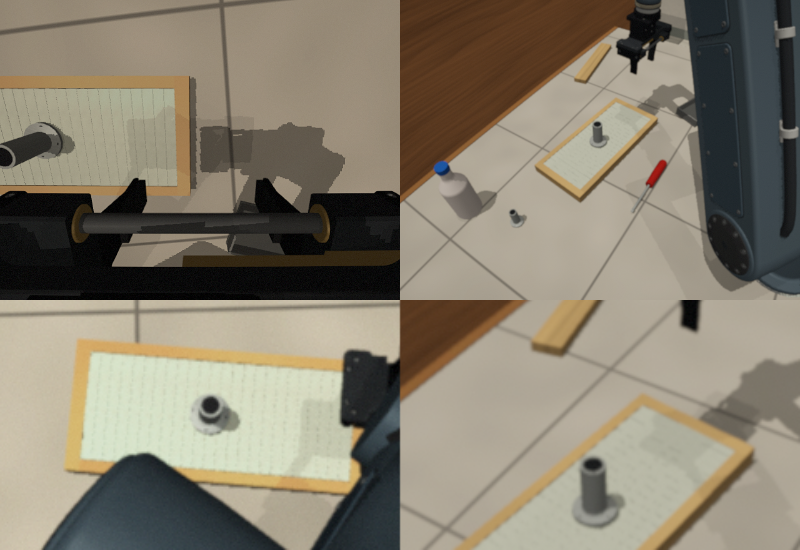

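The foot stands upright near the panel's middle. Its post top in the top view, about (346,213), matches the predicted (345.5,212.7), and the robot is clear of everything.

```bash
python3 -c "
from rig import job
print(job.hand_in())"
```

```text
the job is handed in; nothing more can be done
None
```

The foot stands upright and released at about panel y = +13 mm, my best estimate of the batten's centre (earlier passes read +16 to +26 mm). I leaned on it with about 11 N at the wrist (about 17 N on the sheet with the foot's weight), it did not sag, and the job was handed in at about 45 s with no verdict returned.

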